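# Park the ring mandrel

## Robot

A 7-joint arm with a two-finger parallel gripper is mounted at the origin on the work surface. World frame = base frame: x ahead of the robot, y to its left, z up, the work surface at z = 0. Lengths are in m, angles in rad, forces in N, time in s.
With the tool pointing down it reaches from about 0.4 to 0.875 m from the base axis. Payload 19.3 kg.
Tool frame: the origin (TCP) lies between the finger pads; the fingertips stand 19 mm ahead of it and the grasp point (between the pads) is the TCP; z points along the fingers, y is the direction in which the jaws open and shut (so a half turn about z gives the same grasp; the last joint's range is limited). The gripper opens to 85 mm and grips with 20 to 120 N. Pads are 22 mm wide; open, the fingers measure 114 mm over their backs; the gripper's body (76 mm by 85 mm) begins 54 mm behind the grasp point. The pads swing forward as they close: fully open they stand 13 mm farther back than shut.
Start: joints at [-1.193, 0.521, -0.036, 1.599, 0.021, 1.021, -0.113], TCP at [0.271, 0.563, 0.25] pointing down, gripper open.
Joint ranges: [-2.91, 2.91], [-0.3, 2.13], [-1.5, 1.42], [0.17, 2.43], [-1.26, 4.41], [0.16, 1.93], [-2.52, 2.52]. Speed limits (rad/s): [1.89, 1.89, 2.39, 2.39, 3.01, 3.01, 3.01].

## Interface

Orientations are given as [roll, pitch, yaw] about the fixed x, y, z axes, in that order (R = Rz(yaw) Ry(pitch) Rx(roll)).
In Python, from workcell import status, imaging, bot gives the robot as it stands.
- The arm moves only by the shell command python3 -m handwheel 'ROWS' [FORCE]. ROWS is JSON, a list of rows, each an object with "offset": the shift along the tool's x, y, z in mm, a list of three; "rot": the turn, a rotation vector about the tool's x, y, z in degrees, a list of three; "claw": the opening, from -1 (shut) to 1 (fully open). A call has 1 to 12 rows; each row shifts and turns the commanded pose from where the row before left it, along the tool's axes as they then stand; what a row does not reach is not made up. A row lasts 1/10 s, in which the tool goes at most 50 mm and 8.59 degrees, less where a joint would pass 70% of its speed; a pose out of reach is approached as far as the arm can. A call is refused whole if a number of a shift passes 50 or a number of a turn 8.59, either way. A call with a gripper value outside its range is refused whole. The fingers move at their own pace and stop on an object; FORCE is the grip in N (left out, the last holds). Time passes only in rows, so rows that do not move let the fingers close. It gives the time, the measured TCP pose, the force and the opening at its end, in the units of the state.
- status.observe(): the state, without advancing time (a new reading comes with each control period).
- imaging.grab_frame(name): name is "scene" or "top" or "wrist"; returns a dict with "color" (400x640x3 uint8, red, green, blue), "range_z" (400x640 float32, m along the optical axis (not along the pixel's ray), 0 where there is no reading), "fx", "fy", "cx", "cy" (pixels), "camera_from_world" (4x4, takes a point from world to camera coordinates). Camera axes: x right, y down, z forward; pixel columns grow to the right and rows downward; lengths in m; the calibration is good to about 2 mm. A picture is of the moment at which its call begins.
- bot.job_done(): hands the job in, once; it reports no verdict.
Trained networks look in the newest picture that a camera, given by its name, has taken for a name from the list of things; names that differ only in an ending like _2 or _b are one class to them, and where a whole thing is asked for, a point or a joint stands for the part that bears it (a point fixed in the world has none). Each returns a list of dicts, best first, with "conf" (0 to 1); they miss things now and then, are a little off and sometimes report something else, mostly with a low value. They report only what shows in the picture. A call takes as long as a camera call. They do not tell look-alikes from the thing itself.
- imaging.regions_of(thing, camera): "region" (400x640 bool, what is visible of it) and "box" ([centre column, centre row, width, height] in pixels, round what is visible of it).
- imaging.mark_of(thing, camera): "uv" ([column, row] in pixels: a listed point, or the origin of a listed thing).
The state is a dict: "clock": time; "qpos": joint angles; "qd": joint speeds; "joint_efforts": joint torques, N m; "position": TCP position; "tool_rot": TCP orientation; "force": force on the tool from outside, world axes, zero at the start; "moment": the same for the moment, N m; "grip_width": finger opening in m.
Only numpy, scipy, OpenCV 4.12 (cv2) and the standard library are available. Lean on these libraries where they do the work, as an engineer would, in place of code of your own. Each camera call takes 0.05 s, during which the arm holds its last target.

## Task

Slide the tall ring mandrel across the bench into the empty parking bay by pushing it gently, low down on its foot, until the foot is home against the bay's back wall. Keep it standing upright on the bench all the way (never lift it), do not touch its polished shaft, and leave the other things where they are.

Things in the scene. Friction and masses are not known exactly. Their poses are not given: they have to be found in the camera images.
- mandrel: The tall ring mandrel, loose, standing on the bench: a round dark steel foot 50 mm in diameter and 24 mm high with a slender polished shaft rising from its middle; 220 mm tall in all, about 0.5 to 0.9 kg. Origin: centre of the foot's underside, z up along the shaft. Round, so its yaw means nothing. It slides when pushed at the foot and topples when pushed high.
- shaft: The mandrel's polished steel shaft, fixed in the foot: 22 mm in diameter just above the foot for 15 mm, then tapering from 20 mm to 12 mm at the top, 196 mm long. Origin: on the mandrel's axis at the top of the foot (24 mm above the bench), z up. Not to be touched.
- bay_empty: The empty parking bay, fixed to the bench: a low U of aluminium strips 18 mm high, 12 mm thick, no floor. Origin on the bench where the foot's centre is when home; +y points into the bay. Inner faces: back wall y = +25 mm, sides x = -30 and +30 mm for y = -25 to +25 mm; then wings flare out at 40 degrees to a mouth about 80 mm wide (122 mm over the outsides) at y = -50 mm.
- bay_taken: An identical bay, fixed to the bench, in which the short stake stands. Origin and axes as for the empty bay.
- stake: A short dark steel forming stake with a mushroom head, standing loose in the taken bay: foot 42 mm in diameter, 114 mm tall, origin at the centre of its underside, z up. Leave alone.
- oil: A small white plastic bottle with a black cap, standing on the bench: 44 mm in diameter, 130 mm tall, origin at the centre of its underside, z up. Leave alone.
- dapping: A steel dapping block with round hollows, 65 x 65 x 40 mm, on the bench: origin at the centre of its underside, z up. Leave alone.
Not all that is in view belongs to the job. Of the things like the mandrel, leave any that is blue or brown; of the rest the larger one is meant.

How it is judged:
At the end, for the whole second after the job is handed in: The mandrel stands at rest, upright (within 0.05 rad) and on the bench, between the side walls of the empty bay with its foot within 7 mm of the back wall (y of mandrel in the frame of bay_empty between -0.007 and 0.004 m and x of mandrel in the frame of bay_empty between -0.009 and 0.009 m and angle between mandrel's own z axis and vertical below 0.05 rad and height (world z) of mandrel below 0.004 m and linear speed of mandrel below 0.02 m/s); the robot touches nothing.
It fails at once if the mandrel tips by more than 0.2 rad (angle between mandrel's own z axis and vertical above 0.2 rad).
It fails at once if the mandrel is lifted off the bench by more than 10 mm (height (world z) of mandrel above 0.01 m).
It fails at once if the mandrel's shaft is touched (more than 0.5 N) (contact force between any of the fingers, the arm and shaft above 0.5 N).
It fails at once if the mandrel is shoved faster than 0.4 m/s, or squeezed or rammed with more than 60 N (linear speed of mandrel above 0.4 m/s or contact force between the fingers and mandrel above 60 N).
It fails at once if the stake, the bottle or the dapping block is moved by more than 15 mm or tipped (distance of any of stake, oil, dapping from where it was at the start of the episode above 0.015 m or angle between any of stake, oil, dapping's own z axis and vertical above 0.25 rad).
It also fails if it takes over 51 s, if anything falls off the work surface, if the arm or the gripper's body presses on something with over 40 N, if the wrist force passes 120 N, or if a joint passes its speed limit or range.

## Working session

There is one attempt and no reset: what is moved stays moved. The work goes in short steps, Python scripts to look and compute and a shell command to move; the robot and the scene stay as the last step left them, time stands still between calls to the robot, and variables do not carry over. Pictures are saved under pics/ and viewed, and the job is handed in when it is done.

```bash
ls; mkdir -p pics; python3 - <<'E'
from workcell import status, imaging
import cv2,numpy as np
s=status.observe(); print({k:np.round(v,3).tolist() for k,v in s.items()})
for n in ["scene","top"]:
    f=imaging.grab_frame(n); cv2.imwrite(f"pics/{n}0.png",f["color"][...,::-1])
    T=np.linalg.inv(f["camera_from_world"]); print(n,np.round(T,3).tolist(),f["fx"],f["cx"],f["cy"])
    for t in ["mandrel","bay_empty","stake","oil","dapping"]:
        print(t,[(round(d["conf"],2),np.round(d["box"]).tolist()) for d in imaging.regions_of(t,n)],[(round(d["conf"],2),np.round(d["uv"],1).tolist()) for d in imaging.mark_of(t,n)])
E
```

```text
pics
{'clock': 0.0, 'qpos': [-1.193, 0.522, -0.036, 1.6, 0.021, 1.021, -0.113], 'qd': [0.002, 0.001, -0.001, -0.002, -0.0, 0.001, -0.001], 'joint_efforts': [-0.002, -92.712, 1.979, -36.994, 0.018, 0.008, -0.0], 'position': [0.27, 0.563, 0.25], 'tool_rot': [-3.14, 0.0, 2.694], 'force': [0.678, 0.095, -1.013], 'moment': [-0.026, 0.044, -0.028], 'grip_width': 0.085}
scene [[0.223, 0.839, -0.496, 1.044], [0.975, -0.198, 0.103, -0.136], [-0.012, -0.507, -0.862, 0.786], [0.0, 0.0, 0.0, 1.0]] 425.9091617760026 323.861377018092 191.22021819934022
mandrel [(0.81, [286.0, 183.0, 26.0, 78.0]), (0.64, [306.0, 153.0, 12.0, 53.0]), (0.61, [202.0, 224.0, 34.0, 43.0]), (0.26, [354.0, 236.0, 26.0, 44.0])] [(0.81, [211.8, 240.1]), (0.8, [265.6, 169.0]), (0.68, [286.8, 206.4]), (0.64, [305.1, 169.5])]
bay_empty [(0.75, [438.0, 197.0, 53.0, 54.0])] [(0.88, [440.7, 196.5])]
stake [(0.8, [399.0, 115.0, 25.0, 42.0])] [(0.68, [398.5, 129.0])]
oil [(0.67, [354.0, 237.0, 28.0, 41.0])] [(0.55, [351.1, 247.8])]
dapping [(0.68, [280.0, 254.0, 49.0, 47.0])] [(0.83, [281.7, 254.4])]
top [[0.003, -0.998, 0.067, 0.587], [-1.0, -0.004, -0.017, -0.023], [0.017, -0.067, -0.998, 0.764], [0.0, 0.0, 0.0, 1.0]] 390.8259077288147 329.8205489888343 196.84783939105722
mandrel [(0.95, [476.0, 194.0, 45.0, 20.0]), (0.93, [383.0, 210.0, 40.0, 22.0]), (0.86, [400.0, 269.0, 44.0, 34.0]), (0.59, [347.0, 252.0, 18.0, 26.0]), (0.4, [210.0, 189.0, 53.0, 61.0])] [(0.98, [373.9, 211.5]), (0.8, [464.4, 193.7]), (0.77, [345.5, 253.2]), (0.71, [391.0, 262.6])]
bay_empty [(0.83, [211.0, 188.0, 54.0, 63.0])] [(0.61, [209.2, 186.8])]
stake [(0.87, [222.0, 292.0, 30.0, 32.0])] [(0.82, [227.7, 286.5]), (0.38, [318.6, 149.5])]
oil [(0.81, [317.0, 144.0, 24.0, 29.0]), (0.45, [392.0, 155.0, 46.0, 45.0])] [(0.77, [318.6, 151.6])]
dapping [(0.68, [392.0, 154.0, 48.0, 43.0])] [(0.71, [389.6, 159.9])]
```

View pics/scene0.png

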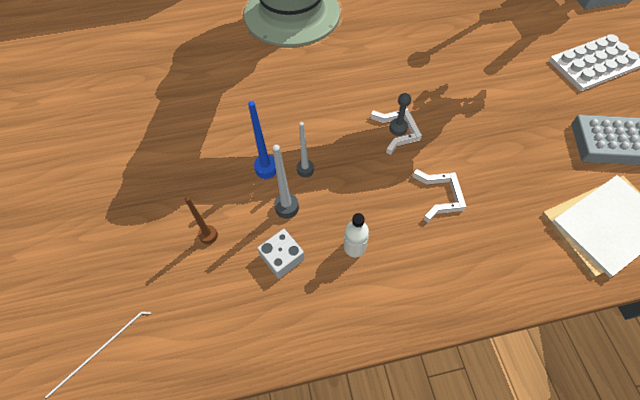

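View pics/top0.png

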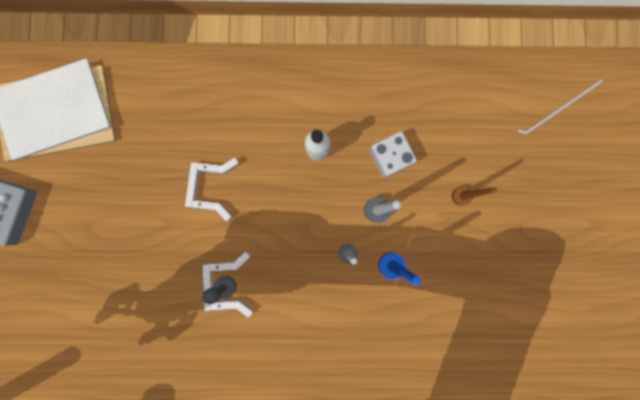

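```bash
python3 - <<'E'
import cv2
a=cv2.imread("pics/scene0.png")[110:270,180:380]; cv2.imwrite("pics/c1.png",cv2.resize(a,None,fx=4,fy=3.7,interpolation=cv2.INTER_CUBIC)[:590])
a=cv2.imread("pics/top0.png")[120:310,330:530]; cv2.imwrite("pics/c2.png",cv2.resize(a,None,fx=3,fy=3,interpolation=cv2.INTER_CUBIC))
E
```

```text
(no output)
```

View pics/c1.png

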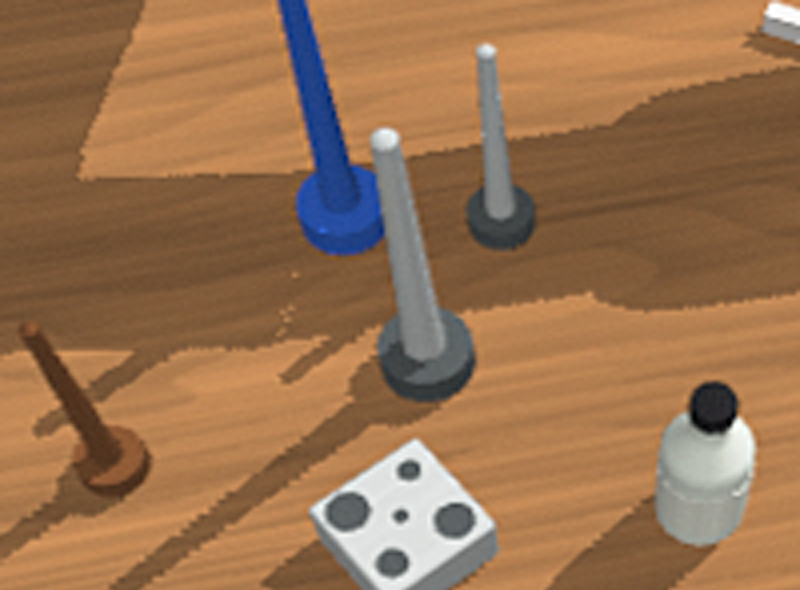

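View pics/c2.png

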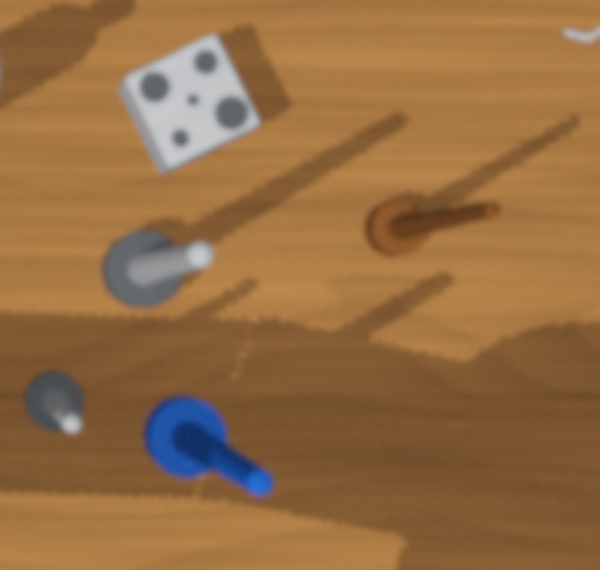

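Candidates in the scene image, with top-camera positions in brackets:
- Large steel at (287,206) [377,209].
- Small steel at (305,169) [347,254].
- Blue at (265,168) [392,266].
- Brown at (207,236) [462,195].

Blue and brown are excluded, and of the two steel ones the larger is meant. That is (287,206), which the crops confirm. The empty bay is at top (210,187) and the stake stands in the other one. Next I measure positions.

```bash
cat > h.py <<'E'
from workcell import status, imaging
import cv2,numpy as np
from scipy.optimize import minimize, least_squares
def cloud(f):
    d=f["range_z"]; v,u=np.indices(d.shape)
    P=np.stack([(u-f["cx"])/f["fx"]*d,(v-f["cy"])/f["fy"]*d,d,np.ones_like(d)],-1)
    W=P@np.linalg.inv(f["camera_from_world"]).T
    W=W[...,:3]; W[d<=0]=np.nan; return W
def project(f,p):
    c=f["camera_from_world"]@np.r_[p,1]; return [f["fx"]*c[0]/c[2]+f["cx"],f["fy"]*c[1]/c[2]+f["cy"]]
def pix2z(f,u,v,z):
    T=np.linalg.inv(f["camera_from_world"]); r=T[:3,:3]@np.array([(u-f["cx"])/f["fx"],(v-f["cy"])/f["fy"],1]); c=T[:3,3]
    return c+r*(z-c[2])/r[2]
def circ(P):
    r=least_squares(lambda q:np.hypot(P[:,0]-q[0],P[:,1]-q[1])-q[2],[*P.mean(0)[:2],.02],loss="soft_l1",f_scale=.001); return r.x
E
python3 - <<'E'
from h import *
for n in ["top","scene"]:
    f=imaging.grab_frame(n); W=cloud(f)
    fl=W[(abs(W[...,2])<.02)]; print(n,"bench z",np.nanmedian(fl[:,2]))
    for name,(u,v) in {"mandrel":(377,209),"small":(347,253),"blue":(391,265),"brown":(461,195)}.items():
        if n=="scene": u,v={"mandrel":(287,206),"small":(305,169),"blue":(265,168),"brown":(207,236)}[name]
        c=pix2z(f,u,v,.02)
        near=np.hypot(W[...,0]-c[0],W[...,1]-c[1])<.05
        m=near&(W[...,2]>.008)&(W[...,2]<.03); 
        top=near&(W[...,2]>.008)
        P=W[m]; e=cv2.minEnclosingCircle((P[:,:2]*1000).astype(np.float32))
        print(name,len(P),np.round(c[:2],3),"enc",np.round(e[0],1),round(e[1],1),"zmax",np.nanmax(W[top][:,2]).round(3))
    # bay
    bm=(W[...,2]>.010)&(W[...,2]<.026)
    c=pix2z(f,210,187,.018) if n=="top" else pix2z(f,440,196,.018)
    m=bm&(np.hypot(W[...,0]-c[0],W[...,1]-c[1])<.085); P=W[m][:,:2]
    print("bay pts",len(P),P.min(0),P.max(0))
    np.save(f"bay_{n}.npy",P)
    for t in ["oil","dapping","stake"]:
        r=imaging.regions_of(t,n)
        if r: Q=W[r[0]["region"]&(W[...,2]>.01)]; print(t,np.round(np.nanmin(Q,0),3),np.round(np.nanmax(Q,0),3))
E
cat > bayfit.py <<'E'
from h import *
from scipy.spatial import cKDTree
# strips: model points sampled over U of thickness 12
def strip(a,b,out,n=60):
    a,b,o=map(np.array,(a,b,out)); t=np.linspace(0,1,n)[:,None]; s=np.linspace(0,.012,8)
    return np.concatenate([a+(b-a)*t+o*w for w in s])
s40,c40=np.sin(np.radians(40)),np.cos(np.radians(40))
M=np.concatenate([strip([-.042,.025],[.042,.025],[0,1]),strip([.03,-.025],[.03,.025],[1,0]),strip([-.03,-.025],[-.03,.025],[-1,0]),
 strip([.03,-.025],[.03+.025*np.tan(np.radians(40)),-.05],[c40,s40]),strip([-.03,-.025],[-.03-.025*np.tan(np.radians(40)),-.05],[-c40,s40])])
for n in ["top","scene"]:
    P=np.load(f"bay_{n}.npy"); T=cKDTree(P); best=None
    def cost(q):
        R=np.array([[np.cos(q[2]),-np.sin(q[2])],[np.sin(q[2]),np.cos(q[2])]]); m=M@R.T+q[:2]
        return np.r_[np.minimum(T.query(m)[0],.02).mean()+np.minimum(cKDTree(m).query(P)[0],.02).mean()][0]
    for a in np.radians([-30,-10,10,30]):
        r=minimize(cost,[*P.mean(0),a],method="Nelder-Mead",options=dict(xatol=1e-5,fatol=1e-7,maxiter=500,initial_simplex=np.array([[*P.mean(0),a],[P.mean(0)[0]+.02,P.mean(0)[1],a],[P.mean(0)[0],P.mean(0)[1]+.02,a],[*P.mean(0),a+.2]])))
        if best is None or r.fun<best.fun: best=r
    print(n,np.round(best.x,4),best.fun,"yaw deg",np.degrees(best.x[2]))
E
python3 bayfit.py
```

```text
top bench z 0.00012963034501711768
mandrel 375 [ 0.615 -0.126] enc [ 614.6 -126. ] 24.9 zmax 0.221
small 218 [ 0.531 -0.069] enc [531.1 -69.7] 18.5 zmax 0.164
blue 391 [ 0.509 -0.152] enc [ 509.  -152.9] 25.1 zmax 0.22
brown 224 [ 0.642 -0.288] enc [ 641.9 -291.2] 18.2 zmax 0.159
bay pts 883 [0.59471969 0.14241256] [0.71282397 0.23959472]
oil [ 0.71  -0.033  0.011] [0.75  0.01  0.133]
dapping [ 0.678 -0.193  0.011] [ 0.761 -0.112  0.044]
stake [0.446 0.143 0.011] [0.488 0.184 0.115]
scene bench z -0.00027984365161759506
mandrel 356 [ 0.62  -0.126] enc [ 614.8 -128.2] 25.4 zmax 0.219
small 191 [ 0.54  -0.072] enc [531. -72.] 19.3 zmax 0.164
blue 300 [ 0.518 -0.156] enc [ 510.3 -154.5] 25.1 zmax 0.219
brown 218 [ 0.65  -0.292] enc [ 641.7 -293. ] 18.3 zmax 0.158
bay pts 724 [0.59496845 0.14012527] [0.71291924 0.23657028]
oil [ 0.713 -0.036  0.01 ] [0.755 0.008 0.134]
dapping [ 0.68  -0.198  0.01 ] [ 0.762 -0.115  0.044]
stake [0.446 0.142 0.01 ] [0.489 0.182 0.115]
top [ 0.6577  0.1978 -0.1033] 0.0013141943544294258 yaw deg -5.917323349863206
scene [ 0.6584  0.1957 -0.1007] 0.0014476988886813046 yaw deg -5.769223255397451
```

The target is the large steel mandrel at (0.615, -0.127). The bay home point is at (0.658, 0.197) with its +y axis at heading about 5.9° from world +y. The push heading is about 7.6°, so it is nearly straight in. First I raise the arm and partly close the fingers, then check where the wrist camera sits.

```bash
python3 -m handwheel '[{"offset":[0,0,-50],"rot":[0,0,0],"claw":-0.53},{"offset":[0,0,-50],"rot":[0,0,0],"claw":-0.53},{"offset":[0,0,0],"rot":[0,0,0],"claw":-0.53}]' 20
cat >> h.py <<'E'
from scipy.spatial.transform import Rotation as Ro
def goal(pos,hdg,tilt):
    # heading deg from +y toward +x; tilt deg
    return np.array(pos), Ro.from_euler('xyz',[np.pi,0,np.radians(90-hdg)])*Ro.from_rotvec([0,np.radians(tilt),0])
def delta(pos,R):
    s=status.observe(); R0=Ro.from_euler('xyz',s["tool_rot"])
    print("clock",s["clock"],"pos",np.round(s["position"],4),"grip",round(float(s["grip_width"]),4),"F",np.round(s["force"],1))
    print("offset mm (tool)",np.round(R0.inv().apply(pos-s["position"])*1000,1),"rotvec deg",np.round((R0.inv()*R).as_rotvec(degrees=True),2))
E
python3 - <<'E'
from h import *
delta(*goal([.605,-.201,.33],7.6,0))
f=imaging.grab_frame("wrist"); s=status.observe()
T=np.linalg.inv(f["camera_from_world"]); R0=Ro.from_euler('xyz',s["tool_rot"])
print("cam in tool",R0.inv().apply(T[:3,3]-s["position"]), "axis",R0.inv().apply(T[:3,2]))
cv2.imwrite("pics/w1.png",f["color"][...,::-1])
E
```

```text
clock: 1.8
position: [0.2715, 0.5651, 0.3569]
tool_rot: [3.132, -0.001, 2.693]
force: [0.3, 0.6, -1.0]
grip_width: 0.0437
clock 1.8 pos [0.2715 0.5651 0.3569] grip 0.0437 F [ 0.3  0.6 -1. ]
offset mm (tool) [-632.6 -546.1   21.5] rotvec deg [ 0.43 -0.37 71.92]
cam in tool [ 0.07327473  0.00091195 -0.12575169] axis [-0.29543285  0.0023391   0.95536064]
```

View pics/w1.png

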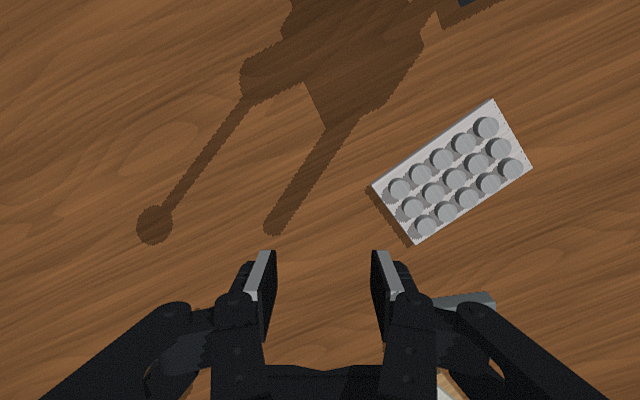

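The wrist camera is 73 mm out on tool +x, so I'll tilt 35° backward to keep the body and camera clear of the shaft. I turn first, then translate.

```bash
python3 -m handwheel '[{"offset":[0,0,0],"rot":[0,0,8],"claw":-0.58},{"offset":[0,0,0],"rot":[0,0,8],"claw":-0.58},{"offset":[0,0,0],"rot":[0,0,8],"claw":-0.58},{"offset":[0,0,0],"rot":[0,0,8],"claw":-0.58},{"offset":[0,0,0],"rot":[0,0,8],"claw":-0.58},{"offset":[0,0,0],"rot":[0,0,8],"claw":-0.58},{"offset":[0,0,0],"rot":[0,0,8],"claw":-0.58},{"offset":[0,0,0],"rot":[0,0,8],"claw":-0.58},{"offset":[0,0,0],"rot":[0,0,8],"claw":-0.58},{"offset":[0,0,0],"rot":[0,0,0],"claw":-0.58}]'
python3 - <<'E'
from h import *
delta(*goal([.605,-.201,.34],7.6,0))
E
```

```text
clock: 2.85
position: [0.2704, 0.5632, 0.3493]
tool_rot: [3.142, 0.001, 1.435]
force: [0.2, -0.5, 0.0]
grip_width: 0.0181
clock 2.85 pos [0.2704 0.5632 0.3493] grip 0.0181 F [ 0.2 -0.5  0. ]
offset mm (tool) [-711.6  435.3   10.4] rotvec deg [ 0.    0.09 -0.2 ]
```

```bash
python3 -m handwheel '[{"offset":[-36,22,0],"rot":[0,0,0],"claw":-0.58},{"offset":[-36,22,0],"rot":[0,0,0],"claw":-0.58},{"offset":[-36,22,0],"rot":[0,0,0],"claw":-0.58},{"offset":[-36,22,0],"rot":[0,0,0],"claw":-0.58},{"offset":[-36,22,0],"rot":[0,0,0],"claw":-0.58},{"offset":[-36,22,0],"rot":[0,0,0],"claw":-0.58},{"offset":[-36,22,0],"rot":[0,0,0],"claw":-0.58},{"offset":[-36,22,0],"rot":[0,0,0],"claw":-0.58},{"offset":[-36,22,0],"rot":[0,0,0],"claw":-0.58},{"offset":[-36,22,0],"rot":[0,0,0],"claw":-0.58},{"offset":[-36,22,0],"rot":[0,0,0],"claw":-0.58},{"offset":[0,0,0],"rot":[0,0,0],"claw":-0.58}]'
python3 - <<'E'
from h import *
delta(*goal([.605,-.201,.34],7.6,0))
E
```

```text
clock: 4.05
position: [0.4591, 0.1336, 0.3503]
tool_rot: [3.141, 0.001, 1.435]
force: [-1.4, 1.8, 0.1]
grip_width: 0.0181
clock 4.05 pos [0.4591 0.1336 0.3503] grip 0.0181 F [-1.4  1.8  0.1]
offset mm (tool) [-311.8  189.7   10.9] rotvec deg [ 0.05  0.08 -0.16]
```

```bash
python3 -m handwheel '[{"offset":[-35,21,0],"rot":[0,0,0],"claw":-0.58},{"offset":[-35,21,0],"rot":[0,0,0],"claw":-0.58},{"offset":[-35,21,0],"rot":[0,0,0],"claw":-0.58},{"offset":[-35,21,0],"rot":[0,0,0],"claw":-0.58},{"offset":[-35,21,0],"rot":[0,0,0],"claw":-0.58},{"offset":[-35,21,0],"rot":[0,0,0],"claw":-0.58},{"offset":[-35,21,0],"rot":[0,0,0],"claw":-0.58},{"offset":[-35,21,0],"rot":[0,0,0],"claw":-0.58},{"offset":[-32,21,0],"rot":[0,0,0],"claw":-0.58},{"offset":[0,0,0],"rot":[0,0,0],"claw":-0.58}]'
python3 -m handwheel '[{"offset":[0,0,0],"rot":[0,7,0],"claw":-0.58},{"offset":[0,0,0],"rot":[0,7,0],"claw":-0.58},{"offset":[0,0,0],"rot":[0,7,0],"claw":-0.58},{"offset":[0,0,0],"rot":[0,7,0],"claw":-0.58},{"offset":[0,0,0],"rot":[0,7,0],"claw":-0.58},{"offset":[0,0,0],"rot":[0,0,0],"claw":-0.58}]'
python3 - <<'E'
from h import *
delta(*goal([.605,-.201,.027],7.6,35))
print(status.observe()["qpos"])
for n in ["scene","wrist"]:
    f=imaging.grab_frame(n); cv2.imwrite(f"pics/{n}2.png",f["color"][...,::-1])
E
```

```text
clock: 5.05
position: [0.6035, -0.2003, 0.3491]
tool_rot: [-3.14, 0.002, 1.437]
force: [-0.9, -0.4, -0.9]
grip_width: 0.0178
clock: 5.65
position: [0.6021, -0.198, 0.348]
tool_rot: [-3.139, -0.615, 1.434]
force: [-0.1, -0.4, -0.8]
grip_width: 0.0178
clock 5.65 pos [ 0.6021 -0.198   0.348 ] grip 0.0178 F [-0.1 -0.4 -0.8]
offset mm (tool) [-187.2    4.   260.8] rotvec deg [-0.02 -0.21 -0.2 ]
[ 0.27192876  0.62225656  0.36891834  1.37559435 -0.7493783   1.53466406
  0.64059358]
```

View pics/scene2.png

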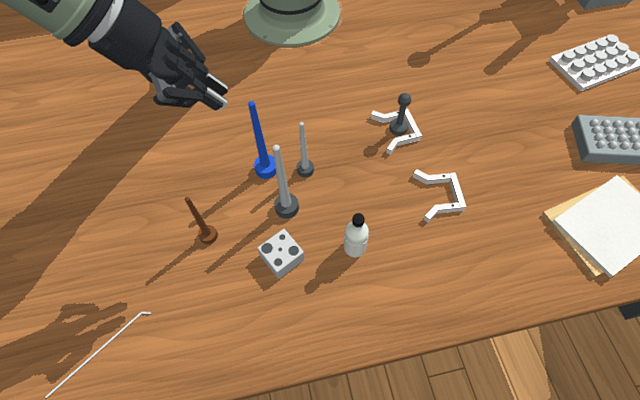

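View pics/wrist2.png

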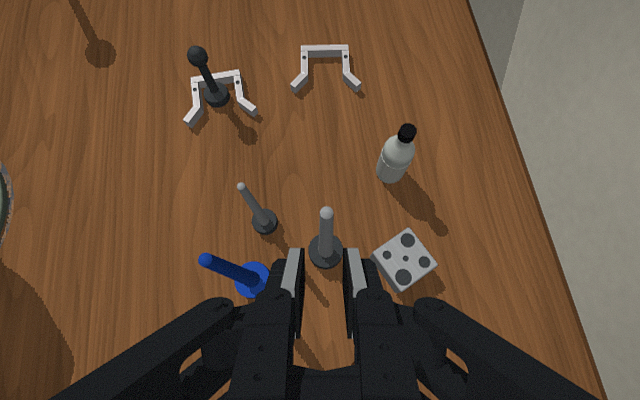

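The brown mandrel at (0.642, -0.292), 158 mm tall, would be close under the wrist, so I reduce the tilt to 28° and descend closer to the foot.

```bash
python3 -m handwheel '[{"offset":[0,0,0],"rot":[0,-7,0],"claw":-0.58},{"offset":[0,0,0],"rot":[0,0,0],"claw":-0.58}]'
python3 - <<'E'
from h import *
delta(*goal([.608,-.177,.348],7.6,28))
delta(*goal([.608,-.177,.027],7.6,28))
E
```

```text
clock: 5.95
position: [0.6049, -0.1926, 0.3523]
tool_rot: [3.137, -0.485, 1.446]
force: [0.5, 0.6, 0.5]
grip_width: 0.0178
clock 5.95 pos [ 0.6049 -0.1926  0.3523] grip 0.0178 F [0.5 0.6 0.5]
offset mm (tool) [12.1  1.1 11.2] rotvec deg [0.07 0.24 0.4 ]
clock 5.95 pos [ 0.6049 -0.1926  0.3523] grip 0.0178 F [0.5 0.6 0.5]
offset mm (tool) [-137.5   -0.3  295.2] rotvec deg [0.07 0.24 0.4 ]
```

```bash
python3 -m handwheel '[{"offset":[12,0,10],"rot":[0,0,0.4],"claw":-0.58},{"offset":[-14,0,26.5],"rot":[0,0,0],"claw":-0.58},{"offset":[-14,0,26.5],"rot":[0,0,0],"claw":-0.58},{"offset":[-14,0,26.5],"rot":[0,0,0],"claw":-0.58},{"offset":[-14,0,26.5],"rot":[0,0,0],"claw":-0.58},{"offset":[-14,0,26.5],"rot":[0,0,0],"claw":-0.58},{"offset":[-14,0,26.5],"rot":[0,0,0],"claw":-0.58},{"offset":[-14,0,26.5],"rot":[0,0,0],"claw":-0.58},{"offset":[0,0,0],"rot":[0,0,0],"claw":-0.58}]'
python3 - <<'E'
from h import *
delta(*goal([.608,-.177,.027],7.6,28))
for n in ["scene","wrist"]:
    f=imaging.grab_frame(n); cv2.imwrite(f"pics/{n}3.png",f["color"][...,::-1])
a=cv2.imread("pics/scene3.png")[100:300,120:380]; cv2.imwrite("pics/c3.png",cv2.resize(a,None,fx=2.9,fy=2.9,interpolation=cv2.INTER_CUBIC))
E
```

```text
clock: 6.85
position: [0.6032, -0.1779, 0.1337]
tool_rot: [-3.131, -0.491, 1.427]
force: [-1.2, -0.0, -0.3]
grip_width: 0.0179
clock 6.85 pos [ 0.6032 -0.1779  0.1337] grip 0.0179 F [-1.2 -0.  -0.3]
offset mm (tool) [-49.    5.6  94.8] rotvec deg [-0.28 -0.16 -0.58]
```

View pics/c3.png

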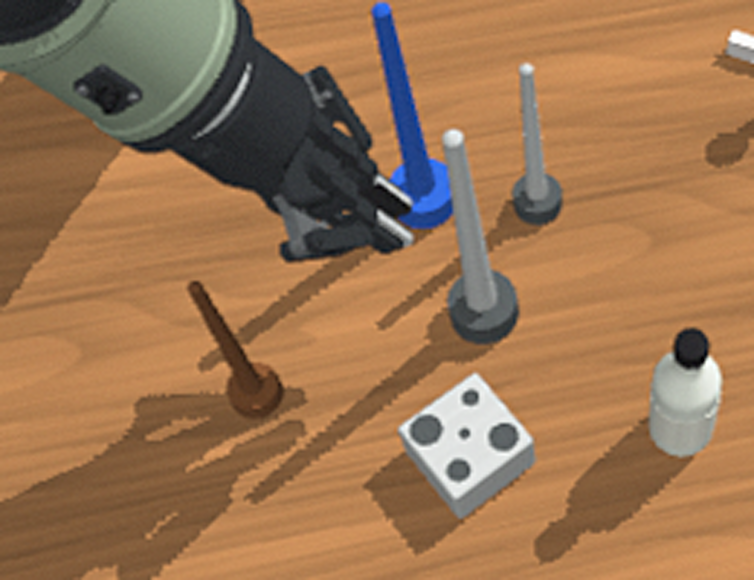

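View pics/wrist3.png

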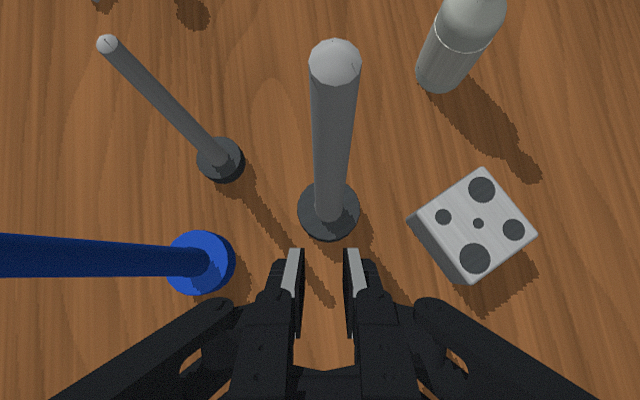

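The wrist link is bulky and close to the brown mandrel. I lean the tool between blue and brown, using heading 16° for the descent and first push, and turn it back later.

```bash
python3 - <<'E'
from h import *
delta(*goal([.601,-.175,.1337],16,28))
E
```

```text
clock 6.95 pos [ 0.6049 -0.1793  0.1377] grip 0.0177 F [-0.3  0.   1.4]
offset mm (tool) [ 1.4 -4.4  5.3] rotvec deg [-3.96 -0.04  6.95]
```

```bash
python3 -m handwheel '[{"offset":[0,-4,0],"rot":[-4,0,7],"claw":-0.58},{"offset":[0,0,0],"rot":[0,0,0],"claw":-0.58}]'
python3 - <<'E'
from h import *
delta(*goal([.601,-.176,.027],16,28))
E
```

```text
clock: 7.15
position: [0.6005, -0.1796, 0.1393]
tool_rot: [3.139, -0.489, 1.287]
force: [0.4, -0.6, 1.5]
grip_width: 0.0183
clock 7.15 pos [ 0.6005 -0.1796  0.1393] grip 0.0183 F [ 0.4 -0.6  1.5]
offset mm (tool) [-49.6  -0.8 100.9] rotvec deg [ 0.27 -0.01 -0.23]
```

```bash
python3 -m handwheel '[{"offset":[-7.5,0,14],"rot":[0,0,0],"claw":-0.58},{"offset":[-7.5,0,14],"rot":[0,0,0],"claw":-0.58},{"offset":[-7.5,0,14],"rot":[0,0,0],"claw":-0.58},{"offset":[-7.5,0,14],"rot":[0,0,0],"claw":-0.58},{"offset":[-7.5,0,14],"rot":[0,0,0],"claw":-0.58},{"offset":[0,0,0],"rot":[0,0,0],"claw":-0.58}]'
python3 - <<'E'
from h import *
delta(*goal([.601,-.176,.027],16,28))
for n in ["scene","wrist"]:
    f=imaging.grab_frame(n); cv2.imwrite(f"pics/{n}4.png",f["color"][...,::-1])
a=cv2.imread("pics/scene4.png")[100:300,120:380]; cv2.imwrite("pics/c4.png",cv2.resize(a,None,fx=2.9,fy=2.9,interpolation=cv2.INTER_CUBIC))
E
```

```text
clock: 7.75
position: [0.5998, -0.1792, 0.0552]
tool_rot: [-3.139, -0.489, 1.289]
force: [-0.3, 0.5, -0.3]
grip_width: 0.0178
clock 7.75 pos [ 0.5998 -0.1792  0.0552] grip 0.0178 F [-0.3  0.5 -0.3]
offset mm (tool) [-10.2   0.3  26.5] rotvec deg [-0.1  -0.02 -0.12]
```

View pics/c4.png

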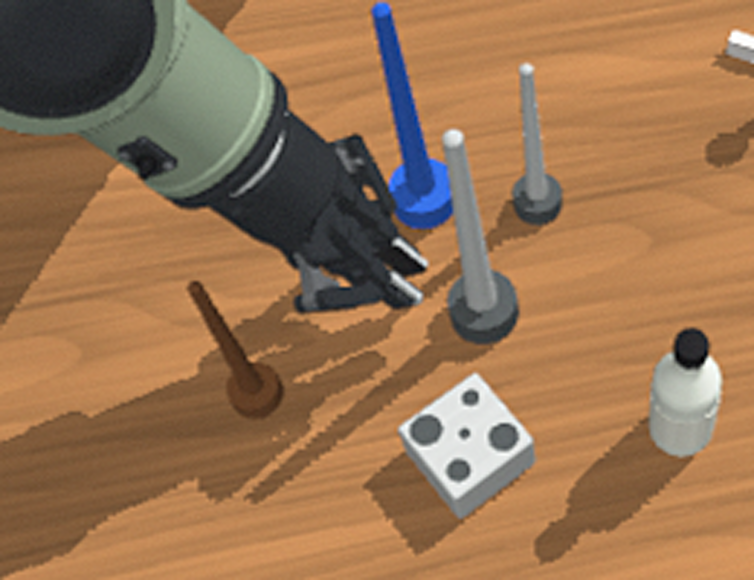

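View pics/wrist4.png

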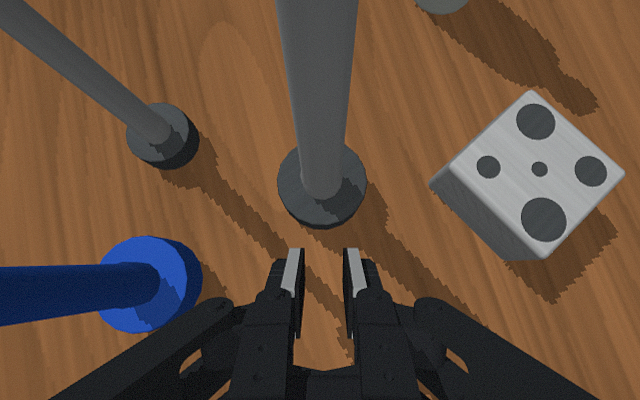

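```bash
python3 -m handwheel '[{"offset":[-4.5,0,8.3],"rot":[0,0,0],"claw":-0.58},{"offset":[-4.5,0,8.3],"rot":[0,0,0],"claw":-0.58},{"offset":[-4,0,7.5],"rot":[0,0,0],"claw":-0.58},{"offset":[0,0,0],"rot":[0,0,0],"claw":-0.58}]'
python3 - <<'E'
from h import *
delta(*goal([.601,-.176,.027],16,28))
for n in ["scene","wrist"]:
    f=imaging.grab_frame(n); cv2.imwrite(f"pics/{n}5.png",f["color"][...,::-1])
a=cv2.imread("pics/scene5.png")[100:300,120:380]; cv2.imwrite("pics/c5.png",cv2.resize(a,None,fx=2.9,fy=2.9,interpolation=cv2.INTER_CUBIC))
W=cloud(imaging.grab_frame("scene"))
# fingertip lowest points near TCP
p=status.observe()["position"]; m=(np.hypot(W[...,0]-p[0],W[...,1]-p[1])<.045)&(W[...,2]>.003)
Q=W[m]; d=(Q-p)@np.array([.276,.961,0]); print("z range",Q[:,2].min(),"front",d.max())
E
```

```text
clock: 8.25
position: [0.6003, -0.1795, 0.0292]
tool_rot: [-3.141, -0.489, 1.29]
force: [-1.2, -0.4, 1.1]
grip_width: 0.0179
clock 8.25 pos [ 0.6003 -0.1795  0.0292] grip 0.0179 F [-1.2 -0.4  1.1]
offset mm (tool) [ 2.2 -0.3  3.6] rotvec deg [-0.   -0.   -0.08]
z range 0.003115201074579743 front 0.044736333997016625
```

View pics/c5.png

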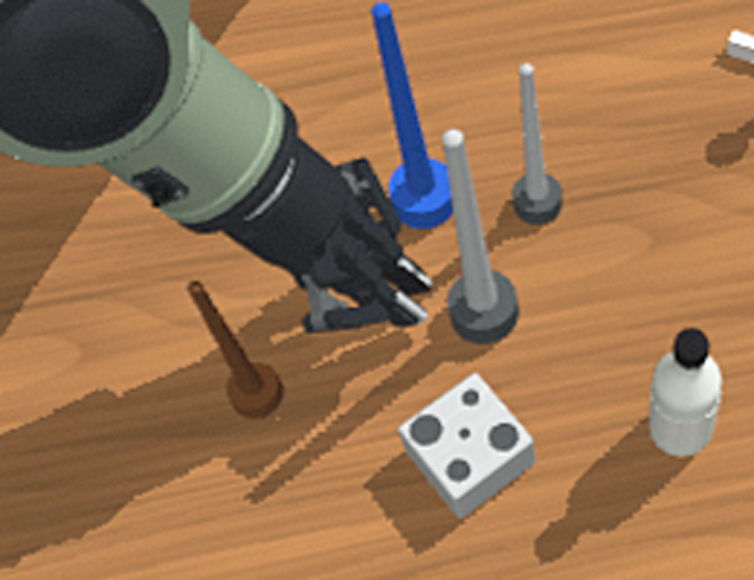

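View pics/wrist5.png

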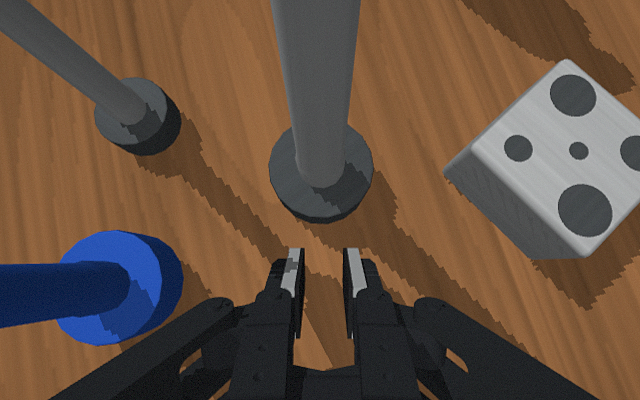

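```bash
python3 -m handwheel '[{"offset":[1,0,4],"rot":[0,0,0],"claw":-0.58},{"offset":[3,0,1.5],"rot":[0,0,0],"claw":-0.58},{"offset":[2.5,0,1.3],"rot":[0,0,0],"claw":-0.58},{"offset":[2,0,1],"rot":[0,0,0],"claw":-0.58},{"offset":[0,0,0],"rot":[0,0,0],"claw":-0.58}]'
cat > look.py <<'E'
from h import *
import sys
k=sys.argv[1]
f=imaging.grab_frame("wrist"); cv2.imwrite(f"pics/wrist{k}.png",f["color"][...,::-1])
s=status.observe(); p=s["position"]; B=np.array([.658,.1967]); yb=np.radians(5.9)
for n in ["top","scene"]:
    f=imaging.grab_frame(n); W=cloud(f); cv2.imwrite(f"pics/{n}{k}.png",f["color"][...,::-1])
    # shaft points: tall, narrow
    g=np.array([float(sys.argv[2]),float(sys.argv[3])])
    m=(np.hypot(W[...,0]-g[0],W[...,1]-g[1])<.03)&(W[...,2]>.02)&(W[...,2]<.026); P=W[m][:,:2]
    if len(P)>10:
        r=least_squares(lambda q:np.maximum(0,np.hypot(P[:,0]-q[0],P[:,1]-q[1])-.025),g); e=cv2.minEnclosingCircle((P*1000).astype(np.float32))
        c=np.array(e[0])/1000; q=c-B
        print(n,"foot",np.round(c,4),"r",round(e[1],1),"n",len(P),"in bay x,y",np.round([q[0]*np.cos(yb)-q[1]*np.sin(yb),q[0]*np.sin(yb)+q[1]*np.cos(yb)],4))
hd=90-np.degrees(s["tool_rot"][2]); print("heading",hd,"clock",s["clock"],"pos",np.round(p,4),"rot",np.round(s["tool_rot"],3),"F",np.round(s["force"],1))
E
python3 look.py 6 .615 -.127
```

```text
clock: 8.9
position: [0.6042, -0.1686, 0.0278]
tool_rot: [3.14, -0.489, 1.292]
force: [1.1, 0.2, 0.6]
grip_width: 0.0181
top foot [ 0.6131 -0.1284] r 27.3 n 351 in bay x,y [-0.0113 -0.328 ]
scene foot [ 0.615  -0.1281] r 25.1 n 267 in bay x,y [-0.0094 -0.3275]
heading 16.018840048026405 clock 8.95 pos [ 0.6041 -0.1689  0.0278] rot [ 3.14  -0.489  1.291] F [ 0.2 -0.4  0.5]
```

View pics/wrist6.png

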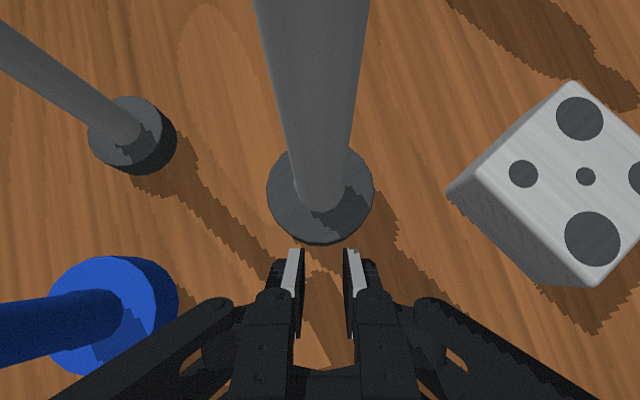

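```bash
python3 -m handwheel '[{"offset":[1.8,0,1],"rot":[0,0,0],"claw":-0.58},{"offset":[2.6,-0.4,1.4],"rot":[0,0,0],"claw":-0.58},{"offset":[4.4,-0.7,2.4],"rot":[0,0,0],"claw":-0.58},{"offset":[4.4,-0.7,2.4],"rot":[0,0,0],"claw":-0.58},{"offset":[4.4,-0.7,2.4],"rot":[0,0,0],"claw":-0.58},{"offset":[4.4,-0.7,2.4],"rot":[0,0,0],"claw":-0.58},{"offset":[2,-0.3,1.1],"rot":[0,0,0],"claw":-0.58},{"offset":[0,0,0],"rot":[0,0,0],"claw":-0.58}]'
python3 look.py 7 .618 -.106
```

```text
clock: 9.85
position: [0.6083, -0.1412, 0.0274]
tool_rot: [3.14, -0.489, 1.291]
force: [0.2, -0.6, 1.5]
grip_width: 0.0178
top foot [ 0.6159 -0.105 ] r 29.0 n 348 in bay x,y [-0.0108 -0.3045]
scene foot [ 0.6187 -0.1074] r 27.5 n 280 in bay x,y [-0.0078 -0.3066]
heading 16.01286060635485 clock 9.9 pos [ 0.6083 -0.1413  0.0274] rot [ 3.141 -0.489  1.291] F [ 0.1 -0.5  0.7]
```

View pics/wrist7.png

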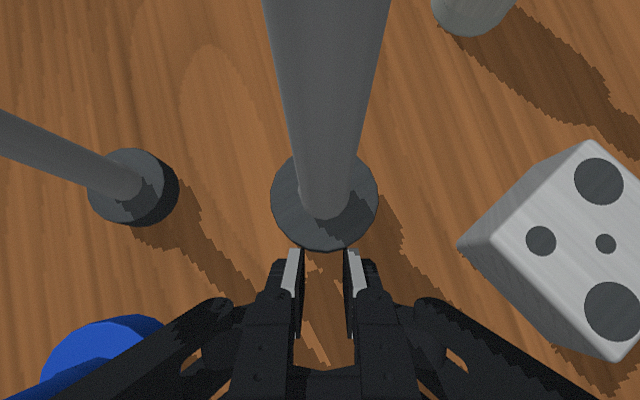

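The foot now nests between both fingertips and is sliding upright. I continue while turning the heading from 16° back to about 7°.

```bash
python3 -m handwheel '[{"offset":[2.6,0.1,1.4],"rot":[0.35,0,-0.66],"claw":-0.58},{"offset":[4.4,0.1,2.4],"rot":[0.35,0,-0.66],"claw":-0.58},{"offset":[4.4,0.1,2.4],"rot":[0.35,0,-0.66],"claw":-0.58},{"offset":[4.4,0.2,2.4],"rot":[0.35,0,-0.66],"claw":-0.58},{"offset":[4.4,0.2,2.4],"rot":[0.35,0,-0.66],"claw":-0.58},{"offset":[4.4,0.2,2.4],"rot":[0.35,0,-0.66],"claw":-0.58},{"offset":[4.4,0.2,2.4],"rot":[0.35,0,-0.66],"claw":-0.58},{"offset":[4.4,0.2,2.4],"rot":[0.35,0,-0.66],"claw":-0.58},{"offset":[4.4,0.2,2.4],"rot":[0.35,0,-0.66],"claw":-0.58},{"offset":[4.4,0.2,2.4],"rot":[0.35,0,-0.66],"claw":-0.58},{"offset":[4.4,0.2,2.4],"rot":[0.35,0,-0.66],"claw":-0.58},{"offset":[2,0,1],"rot":[0.35,0,-0.66],"claw":-0.58}]'
python3 look.py 8 .626 -.048
```

```text
clock: 11.2
position: [0.6218, -0.0877, 0.027]
tool_rot: [3.14, -0.488, 1.449]
force: [-0.3, -6.4, 3.5]
grip_width: 0.0176
top foot [ 0.6259 -0.0507] r 27.6 n 360 in bay x,y [-0.0065 -0.2494]
scene foot [ 0.6259 -0.0516] r 26.7 n 275 in bay x,y [-0.0064 -0.2503]
heading 6.9082162730524175 clock 11.25 pos [ 0.6219 -0.0875  0.027 ] rot [ 3.14  -0.489  1.45 ] F [ 0.6 -3.6  2.3]
```

View pics/wrist8.png

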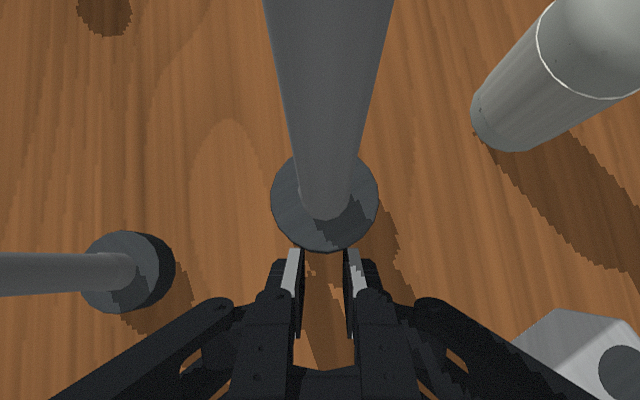

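View pics/scene8.png

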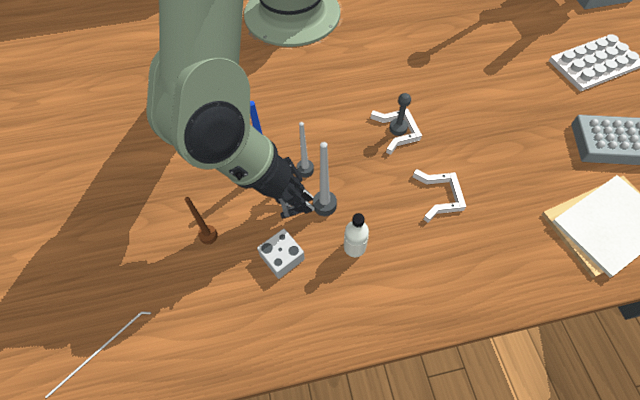

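The mandrel is on course at bay-frame (-6, -250) mm. The bottle and small steel mandrel are clear on both sides. I keep pushing.

```bash
python3 -m handwheel '[{"offset":[2.6,0,1.4],"rot":[0,0,0],"claw":-0.58},{"offset":[4.4,0,2.4],"rot":[0,0,0],"claw":-0.58},{"offset":[5.3,0.1,2.8],"rot":[0,0,0],"claw":-0.58},{"offset":[5.3,0.1,2.8],"rot":[0,0,0],"claw":-0.58},{"offset":[5.3,0,2.8],"rot":[0,0,0],"claw":-0.58},{"offset":[5.3,0.1,2.8],"rot":[0,0,0],"claw":-0.58},{"offset":[5.3,0,2.8],"rot":[0,0,0],"claw":-0.58},{"offset":[5.3,0.1,2.8],"rot":[0,0,0],"claw":-0.58},{"offset":[5.3,0,2.8],"rot":[0,0,0],"claw":-0.58},{"offset":[5.3,0.1,2.8],"rot":[0,0,0],"claw":-0.58},{"offset":[5.3,0,2.8],"rot":[0,0,0],"claw":-0.58},{"offset":[4,0,2.1],"rot":[0,0,0],"claw":-0.58}]'
python3 look.py 9 .635 .02
```

```text
clock: 12.55
position: [0.6301, -0.0222, 0.0268]
tool_rot: [3.141, -0.488, 1.447]
force: [-0.8, -4.4, 1.4]
grip_width: 0.0179
top foot [0.635  0.0163] r 26.4 n 343 in bay x,y [-0.0043 -0.1818]
scene foot [0.6349 0.0156] r 25.3 n 272 in bay x,y [-0.0043 -0.1826]
heading 7.045845772370583 clock 12.6 pos [ 0.6302 -0.0213  0.0269] rot [ 3.141 -0.489  1.448] F [ 0.6 -2.3  1.2]
```

```bash
python3 -m handwheel '[{"offset":[2.6,0,1.4],"rot":[0,0,0],"claw":-0.58},{"offset":[4.4,0,2.4],"rot":[0,0,0],"claw":-0.58},{"offset":[5.3,0,2.8],"rot":[0,0,0],"claw":-0.58},{"offset":[5.3,0,2.8],"rot":[0,0,0],"claw":-0.58},{"offset":[5.3,0,2.8],"rot":[0,0,0],"claw":-0.58},{"offset":[5.3,0,2.8],"rot":[0,0,0],"claw":-0.58},{"offset":[5.3,0,2.8],"rot":[0,0,0],"claw":-0.58},{"offset":[5.3,0,2.8],"rot":[0,0,0],"claw":-0.58},{"offset":[5.3,0,2.8],"rot":[0,0,0],"claw":-0.58},{"offset":[5.3,0,2.8],"rot":[0,0,0],"claw":-0.58},{"offset":[5.3,0,2.8],"rot":[0,0,0],"claw":-0.58},{"offset":[4,0,2.1],"rot":[0,0,0],"claw":-0.58}]'
python3 look.py 10 .643 .084
```

```text
clock: 13.9
position: [0.6385, 0.0443, 0.0269]
tool_rot: [3.14, -0.489, 1.448]
force: [-0.6, -3.4, 0.4]
grip_width: 0.0181
top foot [0.6428 0.0814] r 27.6 n 349 in bay x,y [-0.0033 -0.1163]
scene foot [0.6422 0.0808] r 26.8 n 272 in bay x,y [-0.0038 -0.1169]
heading 7.011746022655458 clock 13.95 pos [0.6385 0.0452 0.027 ] rot [ 3.14  -0.489  1.448] F [ 1.  -1.4 -1.4]
```

View pics/wrist10.png

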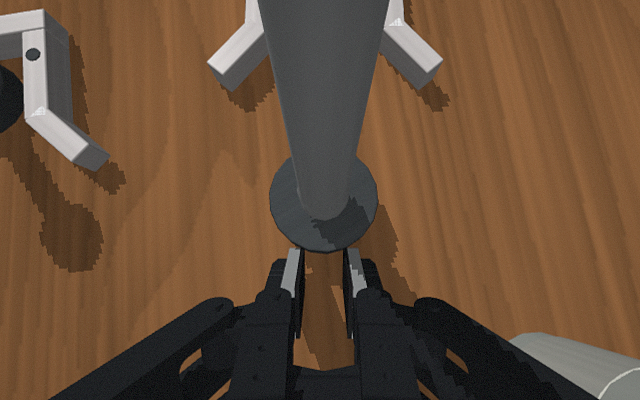

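Centred on the bay mouth. Another ~65 mm, then a check of knuckle clearance to the wings.

```bash
python3 -m handwheel '[{"offset":[2.6,0.1,1.4],"rot":[0,0,0],"claw":-0.58},{"offset":[4.4,0.1,2.4],"rot":[0,0,0],"claw":-0.58},{"offset":[5.3,0.1,2.8],"rot":[0,0,0],"claw":-0.58},{"offset":[5.3,0.1,2.8],"rot":[0,0,0],"claw":-0.58},{"offset":[5.3,0.1,2.8],"rot":[0,0,0],"claw":-0.58},{"offset":[5.3,0.1,2.8],"rot":[0,0,0],"claw":-0.58},{"offset":[5.3,0.1,2.8],"rot":[0,0,0],"claw":-0.58},{"offset":[5.3,0.1,2.8],"rot":[0,0,0],"claw":-0.58},{"offset":[5.3,0.1,2.8],"rot":[0,0,0],"claw":-0.58},{"offset":[5.3,0.1,2.8],"rot":[0,0,0],"claw":-0.58},{"offset":[4,0,2.1],"rot":[0,0,0],"claw":-0.58}]'
python3 look.py 11 .651 .142
python3 - <<'E'
from h import *
s=status.observe();p=s["position"]
h=np.array([np.sin(.122),np.cos(.122)]);l=np.array([h[1],-h[0]])
W=cloud(imaging.grab_frame("scene"));Q=W[np.isfinite(W[...,0])]; d=(Q[:,:2]-p[:2]); F=d@h;L=d@l
for lo in (-60,-40,-20,0):
    for a,b in((-70,-45),(-45,-30),(30,45),(45,70)):
        m=(F*1000>lo)&(F*1000<lo+20)&(L*1000>a)&(L*1000<b)&(Q[:,2]>.005); print(lo,a,b,m.sum(),np.round(Q[m,2].min(),3) if m.any() else None,end=" | ")
    print()
E
```

```text
clock: 15.15
position: [0.647, 0.1041, 0.027]
tool_rot: [3.14, -0.489, 1.448]
force: [-0.7, -3.8, 0.4]
grip_width: 0.0179
top foot [0.6516 0.1421] r 27.0 n 347 in bay x,y [-0.0008 -0.0549]
scene foot [0.6514 0.1401] r 27.8 n 273 in bay x,y [-0.0008 -0.057 ]
heading 7.016793689671289 clock 15.2 pos [0.6469 0.105  0.0271] rot [ 3.141 -0.489  1.448] F [-0.2 -1.8 -0.4]
-60 -70 -45 0 None | -60 -45 -30 0 None | -60 30 45 270 0.098 | -60 45 70 57 0.082 | 
-40 -70 -45 0 None | -40 -45 -30 0 None | -40 30 45 45 0.09 | -40 45 70 88 0.087 | 
-20 -70 -45 0 None | -20 -45 -30 0 None | -20 30 45 18 0.055 | -20 45 70 11 0.072 | 
0 -70 -45 0 None | 0 -45 -30 0 None | 0 30 45 0 None | 0 45 70 0 None |
```

View pics/wrist11.png

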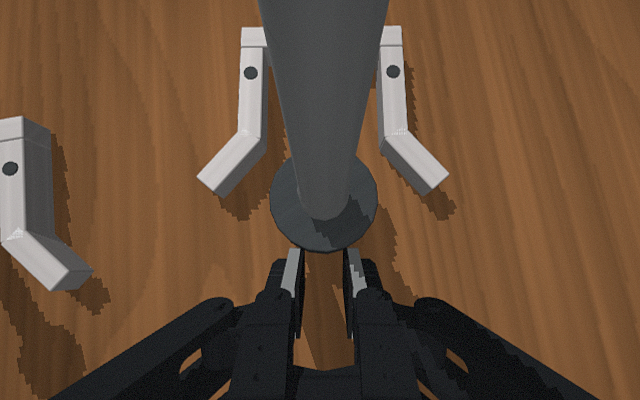

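View pics/scene11.png

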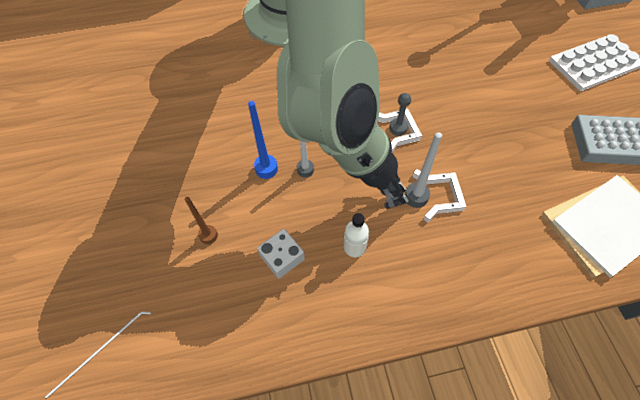

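```bash
python3 -m handwheel '[{"offset":[2.6,0,1.4],"rot":[0,0,0],"claw":-0.58},{"offset":[4.4,-0.1,2.4],"rot":[0,0,0],"claw":-0.58},{"offset":[4.4,-0.1,2.4],"rot":[0,0,0],"claw":-0.58},{"offset":[4.4,-0.1,2.4],"rot":[0,0,0],"claw":-0.58},{"offset":[4.4,-0.1,2.4],"rot":[0,0,0],"claw":-0.58},{"offset":[4.4,-0.1,2.4],"rot":[0,0,0],"claw":-0.58},{"offset":[4.4,-0.1,2.4],"rot":[0,0,0],"claw":-0.58},{"offset":[4.4,-0.1,2.4],"rot":[0,0,0],"claw":-0.58},{"offset":[2.6,0,1.4],"rot":[0,0,0],"claw":-0.58},{"offset":[0,0,0],"rot":[0,0,0],"claw":-0.58}]'
python3 look.py 12 .656 .182
```

```text
clock: 16.35
position: [0.6514, 0.1448, 0.0267]
tool_rot: [3.14, -0.489, 1.448]
force: [-0.0, -1.9, 1.4]
grip_width: 0.018
top foot [0.6555 0.1813] r 27.2 n 353 in bay x,y [-0.0009 -0.0155]
scene foot [0.6562 0.1795] r 27.5 n 275 in bay x,y [-0.     -0.0173]
heading 7.044695684805262 clock 16.4 pos [0.6513 0.1447 0.0267] rot [ 3.14  -0.489  1.448] F [ 0.4 -0.4 -0.2]
```

View pics/wrist12.png

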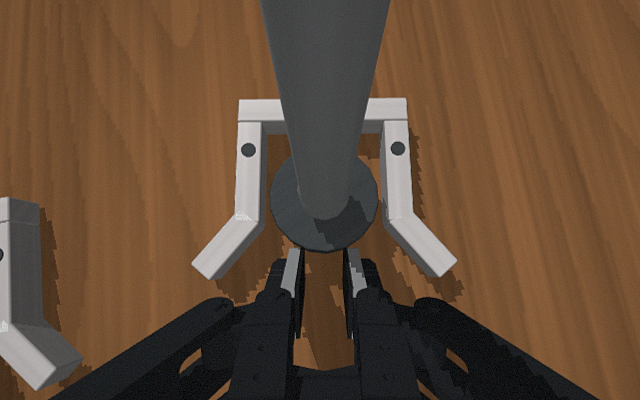

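About 16 mm to go, centred between the side walls. Slow advance now.

```bash
python3 -m handwheel '[{"offset":[1.8,0,0.9],"rot":[0,0,0],"claw":-0.58},{"offset":[1.8,0,0.9],"rot":[0,0,0],"claw":-0.58},{"offset":[1.8,0,1],"rot":[0,0,0],"claw":-0.58},{"offset":[1.8,0,0.9],"rot":[0,0,0],"claw":-0.58},{"offset":[1.8,0,1],"rot":[0,0,0],"claw":-0.58},{"offset":[1.8,0,0.9],"rot":[0,0,0],"claw":-0.58}]'
python3 -m handwheel '[{"offset":[0.9,0,0.5],"rot":[0,0,0],"claw":-0.58},{"offset":[0.9,0,0.5],"rot":[0,0,0],"claw":-0.58}]'
```

```text
clock: 17.1
position: [0.6528, 0.1564, 0.0267]
tool_rot: [3.14, -0.488, 1.447]
force: [-0.7, -4.4, 0.0]
grip_width: 0.0182
clock: 17.3
position: [0.653, 0.1584, 0.0266]
tool_rot: [3.14, -0.488, 1.447]
force: [-1.0, -4.0, 1.1]
grip_width: 0.0181
```

```bash
python3 look.py 13 .657 .195
```

```text
top foot [0.6598 0.1965] r 28.3 n 340 in bay x,y [ 0.0018 -0.    ]
scene foot [0.6598 0.1944] r 28.2 n 274 in bay x,y [ 0.0021 -0.0021]
heading 7.060903094218915 clock 17.35 pos [0.653  0.1586 0.0267] rot [ 3.14  -0.488  1.448] F [-0.7 -2.9  0.7]
```

View pics/wrist13.png

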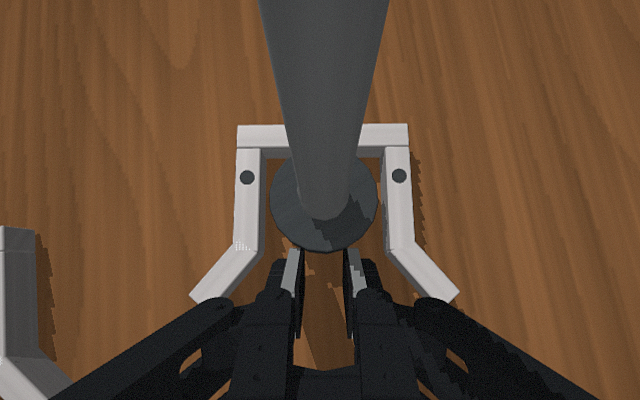

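```bash
python3 -m handwheel '[{"offset":[0.9,0,0.5],"rot":[0,0,0],"claw":-0.58},{"offset":[0.9,0,0.5],"rot":[0,0,0],"claw":-0.58}]'
```

```text
clock: 17.65
position: [0.6534, 0.1598, 0.0266]
tool_rot: [3.14, -0.488, 1.447]
force: [-3.3, -9.9, 2.8]
grip_width: 0.0179
```

```bash
python3 -m handwheel '[{"offset":[0.4,0,0.2],"rot":[0,0,0],"claw":-0.58},{"offset":[0,0,0],"rot":[0,0,0],"claw":-0.58}]'; python3 look.py 14 .658 .196
```

```text
clock: 17.85
position: [0.6534, 0.1598, 0.0266]
tool_rot: [3.14, -0.487, 1.447]
force: [-2.3, -8.9, 3.0]
grip_width: 0.0181
top foot [0.6592 0.1972] r 26.6 n 344 in bay x,y [0.0012 0.0007]
scene foot [0.6591 0.1938] r 27.3 n 265 in bay x,y [ 0.0014 -0.0028]
heading 7.113089673353699 clock 17.9 pos [0.6535 0.1597 0.0266] rot [ 3.14  -0.487  1.447] F [-2.7 -8.6  1.9]
```

The tool has stalled with a steady ~9 N, so the foot is against the back wall. Backing off horizontally.

```bash
python3 -m handwheel '[{"offset":[-1.8,0,-0.9],"rot":[0,0,0],"claw":-0.58},{"offset":[-3.5,0,-1.9],"rot":[0,0,0],"claw":-0.58},{"offset":[-9,0,-4.8],"rot":[0,0,0],"claw":-0.58},{"offset":[-13,0,-6.9],"rot":[0,0,0],"claw":-0.58},{"offset":[-13,0,-6.9],"rot":[0,0,0],"claw":-0.58},{"offset":[-13,0,-6.9],"rot":[0,0,0],"claw":-0.58},{"offset":[0,0,0],"rot":[0,0,0],"claw":-0.58}]'; python3 look.py 15 .658 .196
```

```text
clock: 18.7
position: [0.646, 0.0972, 0.0265]
tool_rot: [3.14, -0.487, 1.444]
force: [-0.0, -0.3, 0.3]
grip_width: 0.0183
top foot [0.658  0.1988] r 25.0 n 347 in bay x,y [-0.0002  0.0021]
scene foot [0.6579 0.1989] r 27.1 n 268 in bay x,y [-0.0003  0.0022]
heading 7.195191177130809 clock 18.75 pos [0.646  0.0991 0.0266] rot [ 3.14  -0.488  1.445] F [-0.4 -0.4  0.3]
```

View pics/wrist15.png

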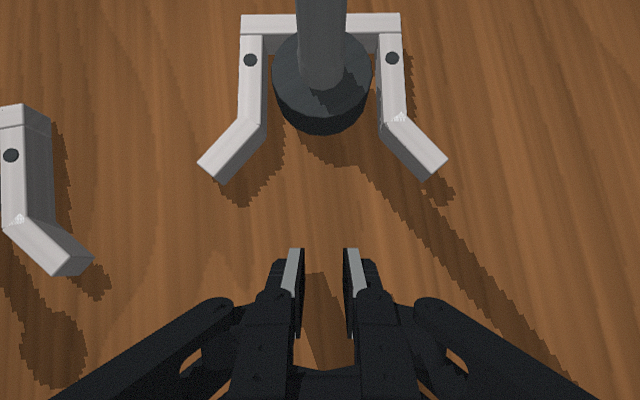

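```bash
python3 - <<'E'
import cv2
a=cv2.imread("pics/top15.png")[120:260,150:350]; cv2.imwrite("pics/c15.png",cv2.resize(a,None,fx=4,fy=4,interpolation=cv2.INTER_CUBIC))
E
```

```text
(no output)
```

View pics/c15.png

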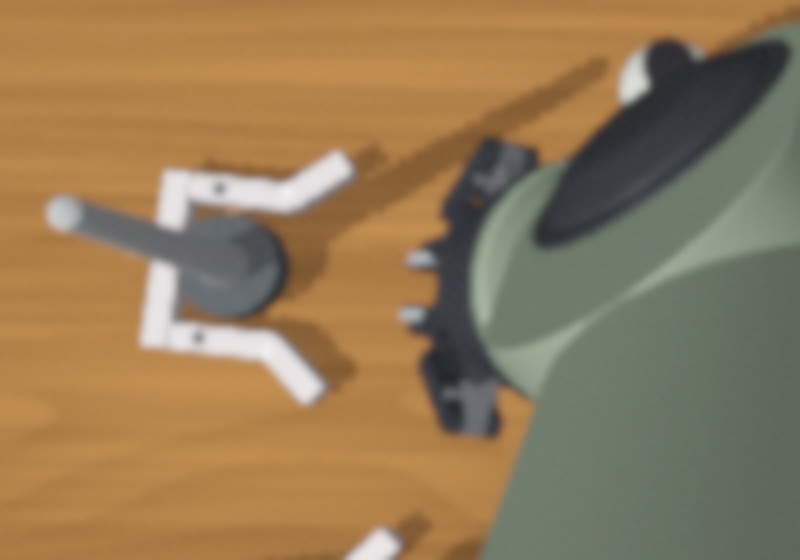

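Home and centred. In the crop the foot touches the back wall at (175,265) and the fingers at (415,285) are clear. Last, I check uprightness and the other objects with the arm still.

```bash
python3 -m handwheel '[{"offset":[-5,0,-8],"rot":[0,0,0],"claw":-0.58},{"offset":[0,0,0],"rot":[0,0,0],"claw":-0.58},{"offset":[0,0,0],"rot":[0,0,0],"claw":-0.58}]'
python3 - <<'E'
from h import *
for n in ["scene","top"]:
    f=imaging.grab_frame(n); W=cloud(f)
    m=(np.hypot(W[...,0]-.658,W[...,1]-.198)<.03)&(W[...,2]>.05); Q=W[m]
    lo=Q[(Q[:,2]>.05)&(Q[:,2]<.08)].mean(0); hi=Q[(Q[:,2]>.18)&(Q[:,2]<.21)].mean(0); print(n,"tilt approx",np.round((hi-lo)[:2]/(hi-lo)[2],3),"zmax",Q[:,2].max())
    for t in ["oil","dapping","stake"]:
        r=imaging.regions_of(t,n)
        if r: Q=W[r[0]["region"]&(W[...,2]>.01)]; print(t,np.round(np.nanmin(Q,0),3),np.round(np.nanmax(Q,0),3))
s=status.observe(); print(s["position"],s["force"],np.abs(s["qd"]).max(),s["clock"])
E
```

```text
clock: 19.15
position: [0.6451, 0.0928, 0.0316]
tool_rot: [3.14, -0.488, 1.448]
force: [-0.1, -0.2, -1.0]
grip_width: 0.018
scene tilt approx [-0.014  0.013] zmax 0.22055726975204337
oil [ 0.713 -0.036  0.01 ] [0.755 0.008 0.133]
dapping [ 0.679 -0.198  0.01 ] [ 0.763 -0.115  0.043]
stake [0.426 0.142 0.011] [0.49  0.192 0.115]
top tilt approx [0.003 0.017] zmax 0.22155458878909973
oil [ 0.722 -0.024  0.08 ] [0.749 0.009 0.133]
dapping [ 0.645 -0.194  0.021] [ 0.761 -0.095  0.319]
stake [0.447 0.143 0.01 ] [0.488 0.184 0.116]
[0.64488891 0.09283238 0.03132478] [-0.50936106  0.43484337  0.14822293] 0.0021523452501395262 19.55
```

```bash
python3 -c "
from workcell import bot; print(bot.job_done())"
```

```text
the job is handed in; nothing more can be done
None
```

I pushed the large steel mandrel low on its foot about 0.33 m into the empty bay, backed the arm clear, and handed the job in at about 19.6 s. I used two tilted fingertips, at about 40–60 mm/s. The call gives no verdict.

- **Home position:** at the end of the push the tool stalled with a steady 9 N. After backing off, the foot measured 0 mm in x and about +2 mm in y in the bay frame. Given the 2 mm calibration, that means it is touching the back wall.
- **Upright and on the bench:** its top reads 0.220 m. The two cameras gave apparent tilts of up to 0.019, about what the shaft's taper alone would show from one side.
- **Other objects:** the bottle, dapping block and stake measured where they were at the start. In the last pictures the arm partly covered the bottle and block in the top view, and a few stray edge pixels widened the block's extents there and the stake's in the scene view. For each, the other camera agreed with the start to within 2 mm.
- **Contact:** the force on the tool was about zero after backing off, with the gripper about 65 mm from the foot. I saw no contact with the shaft in the pictures; there is no direct sensor for it.

Before the push, the two cameras disagreed by about 2 mm on where the mandrel stood. The final wall contact made that unimportant.

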